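# Clear the calliper off the open case, pack the watch and shut the case

## Robot

A 7-joint arm with a two-finger parallel gripper is mounted at the origin on the work surface. World frame = base frame: x ahead of the robot, y to its left, z up, the work surface at z = 0. Lengths are in m, angles in rad, forces in N, time in s.
With the tool pointing down it reaches from about 0.425 to 1.025 m from the base axis. Payload 9.4 kg.
Tool frame: the origin (TCP) lies midway between the tips of the shut fingers; the grasp point (between the pads) lies 19 mm behind it; z points along the fingers, y is the line along which they close (so a half turn about z gives the same grasp; the last joint's range is limited). The gripper opens to 85 mm and grips with 20 to 120 N. Pads are 22 mm wide; open, the fingers measure 114 mm over their backs; the gripper's body (76 mm by 85 mm) begins 54 mm behind the grasp point. The pads swing forward as they close: fully open they stand 13 mm farther back than shut.
Start: joints at [1.123, 0.599, -0.003, 1.599, 0.002, 0.943, -0.08], TCP at [0.263, -0.676, 0.202] pointing down, gripper open.
Joint ranges: [-2.57, 2.57], [-0.35, 1.97], [-1.29, 1.29], [0.11, 2.56], [-1.05, 4.19], [0.11, 1.86], [-2.63, 2.63]. Speed limits (rad/s): [2.22, 2.22, 3.01, 3.01, 3.14, 3.14, 3.14].

## Interface

Orientations are given as a rotation vector (axis times angle).
In Python, from station import robot gives the robot as it stands. The module is installed in compiled form; this text tells all that it offers.
- The arm moves only by the tool apply_moves, never from a script. Its argument "plan" is a list of rows, each a list of 5 numbers: the finger opening in mm, from 0 to 85.4, then the shift along the tool's x, y, z in mm, then the turn about the tool's z in degrees. In form: [[grip, x, y, z, roll], ...]. A call has 1 to 12 rows; each row is the pose to reach, as a shift and turn from the pose commanded when the call began, along the tool's axes at that moment; what a row does not reach only later rows make up. A row lasts 1/10 s, in which the tool goes at most 50 mm and 8.59 degrees, less where a joint would pass 70% of its speed; a pose out of reach is approached as far as the arm can. A call with a gripper value outside its range is refused whole. The fingers move at their own pace and stop on an object; "newtons" is the grip in N (left out, the last holds). Time passes only in rows, so rows that repeat a pose let the fingers close. It gives the time, the measured TCP pose, the force, the opening and the grip force at its end, in the units of the state.
- robot.get_obs(): the state, without advancing time (a new reading comes with each control period).
- robot.get_image(name): name is "scene" or "top" or "wrist"; returns a dict with "img" (420x560x3 uint8, blue, green, red), "camera_matrix" (3x3 intrinsics, pixels), "extrinsics" (4x4, takes a point from camera to world coordinates). Camera axes: x right, y up, looking along -z (the intrinsics and any distortion apply to the point x, -y, -z); pixel columns grow to the right and rows downward; lengths in m; the calibration is good to about 2 mm. The wrist camera is an equidistant fisheye: a pixel r from the principal point sees the ray r / f radians off the axis. A picture is of the moment at which its call begins. There is no depth.
- robot.finish_job(): hands the job in; it is judged then, once.
Trained networks look in a picture, given as the dict that the camera call returned (one of the last four; its "shot" number tells which), for a name from the list of things; names that differ only in an ending like _2 or _b are one class to them, and where a whole thing is asked for, a point or a joint stands for the part that bears it (a point fixed in the world has none). Each returns a list of dicts, best first, with "confidence" (0 to 1); they miss things now and then, are a little off and sometimes report something else, mostly with a low value. They report only what shows in the picture. A call takes as long as a camera call.
- robot.boxes_of(picture, target): "location" ([row, column] in pixels, amid what is visible of it).
The state is a dict: "time_s": time; "joint_positions": joint angles; "qvel": joint speeds; "joint_efforts": joint torques, N m; "tool_pos": TCP position; "tool_rot": TCP orientation; "force": force on the tool from outside, world axes, zero at the start; "ft_torque": the same for the moment, N m; "gripper_width": opening from 0.0 (shut) to 1.0 (fully open); "gripper_force": force on a finger pad.
Only numpy, scipy, OpenCV 4.12 (cv2) and the standard library are available. Lean on these libraries where they do the work, as an engineer would, in place of code of your own. Each camera call takes 0.05 s, during which the arm holds its last target. There are 200 camera calls.

## Task

Pack the repaired wristwatch for its owner. The digital calliper has been left lying across the open clamshell case: put it away first, flat on the floor of the wooden tool tray beside the screwdriver, then gently set the watch with its holder upright and fully down in the recess of the case, and gently shut the lid until the two shells meet edge to edge all round. Never force the lid, and do not disturb the other things on the bench.

Things in the scene. Friction and masses are not known exactly. Their poses are not given: they have to be found in the camera images.
- case: lower shell of a grey plastic clamshell case, fixed. 124 (x) x 160 (y) x 36 high, walls 4. Origin: centre of its underside, x towards the hinge, which runs along y on top of the +x edge; z up. A light grey moulded insert fills it to 18 above the bench round an open, black-floored recess; above the insert the inside is 116 x 152. A thumb lip sticks out 8 at its front (-x) edge
- nest (a point): centre of the floor of the case's recess, 6 above the bench; the recess is 62 (x) x 78 (y), 12 deep; axes as case
- case_hinge (a point): middle of the hinge axis, on the case at x = +62, z = 36; the axis is the case's y
- case_lid (a joint): angle of the lid (upper shell, 124 x 160 x 34, walls 4, thumb lip on its free edge), rad: 0 shut with the shells edge to edge, grows as it opens, 1.57 upright, stop at 2.05. Starts at 1.7 to 1.95. The hinge is stiff: the lid stays where it is left; 1 to 2 N at its free edge moves it
- lid_edge (a point): on the lid: middle of the free edge of its outer face, 124 along the lid from the hinge and 34 out from the rim plane (when shut: at the case's x = -62, 70 above the bench)
- calliper: steel digital calliper, one rigid piece, lying flat on the side rims of the case. Beam 200 x 16 x 4 along its x; origin: middle of the beam's underside, z up. Black slider housing 30 wide, 15 high from x = -18 to 46; jaws 5 thick at x = 32 to 46 and 86 to 100 reach to y = 46 (long, away from the hinge at the start) and y = -24. About 0.16 kg, centre of mass near x = 18
- calliper_grip (a point): on the calliper's housing at its x = 7, y = 0, 7.5 over the underside: sides 30 apart along y, free of jaws for 25 either way along x
- watch: steel wristwatch on a white moulded holder, one rigid piece, dial up, 50 high. Holder 46 (x) x 70 (y) x 38 high; the bracelet, 20 wide at y = 0, has flat upright sides 36 high, 54 apart along x. Origin: centre of the underside, z up. About 0.22 kg. Fits the recess, y along the case's y (either way round), 4 spare all round. Loupe and blower stand near its y ends, x sides free
- tray: dark wooden tool tray, fixed, 260 (x) x 160 (y) x 22 high, walls 6; origin at the centre of its underside, z up
- tray_in (a point): centre of the tray's inner floor (248 x 148), 6 above the bench, axes as tray. The screwdriver lies along x near the tray's +y side, at y = 50 to 60
- loupe: bystander: black eyeglass loupe standing on its rim, 38 dia x 46 high; origin: centre of its underside
- blower: bystander: black rubber dust blower standing with its nozzle up, 52 dia x 82 high; origin: centre of its underside
- screwdriver: bystander: black-handled screwdriver lying in the tool tray along one long side, 180 long, 16 thick; origin: centre of its underside
- oil_stand: bystander: dark wood oil stand with four lidded cups, 70 x 170 x 42 high; origin: centre of its underside
- dish: bystander: black parts dish under a clear cover, 90 dia, 60 high; origin: centre of its underside
- tape: bystander: roll of tape lying flat, 90 dia x 24 high; origin: centre of its underside
- spectacles: bystander: folded spectacles standing on the bench, 130 wide, 44 high; origin: centre of its underside

How it is judged:
On the way, in this order (a step that is already met when the one before it is completed fails the run):
1. the calliper lies flat on the floor of the tool tray (z of calliper in the frame of tray_in below 0.006 m and angle between calliper's own z axis and vertical below 0.06 rad and x of calliper in the frame of tray_in between -0.04 and 0.04 m and y of calliper in the frame of tray_in between -0.06 and 0.06 m), for 0.2 s.
2. the watch is fully down in the recess of the open case (z of watch in the frame of nest below 0.005 m and horizontal distance between watch and nest below 0.012 m and angle between watch's own z axis and vertical below 0.08 rad and value of joint case_lid above 0.8 rad), for 0.2 s.
At the end, for the whole second after the job is handed in: Lid shut (under 0.03 rad, 4 mm of gap at its edge); watch upright (0.08 rad) in the recess (5 mm of its floor, 12 mm of its centre); calliper flat (0.06 rad) on the tray floor (6 mm), its origin within 40 mm along and 60 mm across of the centre; all at rest (all of step 1 and value of joint case_lid below 0.03 rad and z of watch in the frame of nest below 0.005 m and horizontal distance between watch and nest below 0.012 m and angle between watch's own z axis and vertical below 0.08 rad and linear speed of each of watch, calliper below 0.02 m/s); the robot touches nothing.
It fails at once if the lid is slammed (faster than 3 rad/s) (velocity of joint case_lid below -3 rad/s).
It fails at once if the lid is forced down onto the calliper or the watch (over 40 N between case and thing with the lid below 1.2 rad) (value of joint case_lid below 1.2 rad and (contact force between case and calliper above 40 N or contact force between case and watch above 40 N)).
It fails at once if the watch is dropped into the case (over 0.6 m/s when within 60 mm of its place) (distance between watch and nest below 0.06 m and linear speed of watch above 0.6 m/s).
It fails at once if another thing on the bench is pushed more than 25 mm (distance of any of loupe, blower, screwdriver, oil_stand, dish, tape, spectacles from where it was at the start of the episode above 0.025 m).
It also fails if it takes over 66 s, if anything falls off the work surface, if the arm or the gripper's body presses on something with over 40 N, if the wrist force passes 120 N, or if a joint passes its speed limit or range.

## Working session

There is one attempt and no reset: what is moved stays moved. The work goes in short steps, Python scripts to look and compute and a tool call to move; the robot and the scene stay as the last step left them, time stands still between calls to the robot, and variables do not carry over. Pictures are saved under pics/ and viewed, at most 10 in all, crops included, and the job is handed in when it is done.

Besides the shell and the picture viewer there is one more tool, called after "Call:" as name([rows], argument=value, ...), one row to a line, values as JSON. apply_moves: Moves the arm, as the interface text tells. Its arguments: {"type":"object","properties":{"plan":{"type":"array"},"newtons":{"type":"number"}},"required":["plan"]}

```bash
mkdir -p pics
cat > h.py <<'E'
import numpy as np, cv2
from scipy.spatial.transform import Rotation as R
from station import robot
def ray(p,uv):
    K=np.array(p["camera_matrix"]);E=np.array(p["extrinsics"])
    d=np.array([(uv[0]-K[0,2])/K[0,0],-(uv[1]-K[1,2])/K[1,1],-1.])
    return E[:3,3],E[:3,:3]@d
def onz(p,uv,z):
    o,d=ray(p,uv);return (o+d*(z-o[2])/d[2])
def proj(p,X):
    K=np.array(p["camera_matrix"]);E=np.array(p["extrinsics"])
    c=(np.atleast_2d(X)-E[:3,3])@E[:3,:3]
    return np.c_[K[0,2]+K[0,0]*c[:,0]/-c[:,2],K[1,2]+K[1,1]*c[:,1]/c[:,2]]
E
python3 - <<'E'
from h import *
o=robot.get_obs();print({k:np.round(v,3) for k,v in o.items()})
import pickle
for n in["top","scene"]:
    p=robot.get_image(n);cv2.imwrite(f"pics/{n}0.png",p["img"]);pickle.dump(p,open(n+"0.pkl","wb"))
    print(n,np.round(p["extrinsics"],3).tolist(),np.round(p["camera_matrix"],1).tolist())
    for t in["case","case_lid","lid_edge","calliper","calliper_grip","watch","tray","loupe","blower","screwdriver","oil_stand","dish","tape","spectacles","nest"]:
        try:
            b=robot.boxes_of(p,t);print(t,[(np.round(x["location"]),round(x["confidence"],2)) for x in b[:2]])
        except Exception as e:print(t,e)
E
```

```text
{'time_s': np.float64(0.0), 'joint_positions': array([ 1.123,  0.6  , -0.003,  1.6  ,  0.002,  0.943, -0.08 ]), 'qvel': array([ 0.001,  0.   ,  0.   ,  0.002, -0.   , -0.   ,  0.   ]), 'joint_efforts': array([ 1.0000e-03, -7.7643e+01,  1.5650e+00, -2.5800e+01,  1.2000e-02,
        9.0000e-03, -0.0000e+00]), 'tool_pos': array([ 0.263, -0.675,  0.201]), 'tool_rot': array([-3.086e+00, -5.790e-01,  1.000e-03]), 'force': array([ 0.196, -0.23 , -0.42 ]), 'ft_torque': array([-0.061,  0.059, -0.03 ]), 'gripper_force': np.float64(0.0), 'gripper_width': np.float64(1.003)}
top [[0.026, 0.99, -0.138, 0.449], [-1.0, 0.026, 0.0, -0.001], [0.004, 0.138, 0.99, 1.128], [0.0, 0.0, 0.0, 1.0]] [[470.0, 0.0, 266.5], [0.0, 470.0, 210.3], [0.0, 0.0, 1.0]]
case [(array([228., 258.]), 0.78)]
case_lid [(array([200., 257.]), 0.63), (array([146., 159.]), 0.48)]
lid_edge [(array([200., 255.]), 0.95), (array([298., 374.]), 0.41)]
calliper [(array([252., 244.]), 0.92), (array([225., 258.]), 0.68)]
calliper_grip [(array([251., 242.]), 0.79)]
watch [(array([152., 384.]), 0.63)]
tray [(array([258., 137.]), 0.95), (ar
[... 546 characters left out ...]
[0.0, 0.0, 1.0]]
case [(array([209., 280.]), 0.63)]
case_lid [(array([216., 285.]), 0.64)]
lid_edge [(array([215., 282.]), 0.85)]
calliper [(array([196., 277.]), 0.71)]
calliper_grip [(array([197., 279.]), 0.76)]
watch [(array([198., 138.]), 0.68)]
tray [(array([191., 384.]), 0.58)]
loupe [(array([187., 169.]), 0.74), (array([213., 278.]), 0.53)]
blower [(array([218., 106.]), 0.59)]
screwdriver [(array([172., 404.]), 0.69)]
oil_stand [(array([278., 412.]), 0.83), (array([216., 282.]), 0.27)]
dish [(array([315., 137.]), 0.97), (array([274., 291.]), 0.24)]
tape [(array([296., 204.]), 0.74)]
spectacles [(array([276., 296.]), 0.68)]
nest [(array([208., 278.]), 0.69), (array([172., 401.]), 0.59)]
```

View pics/top0.png

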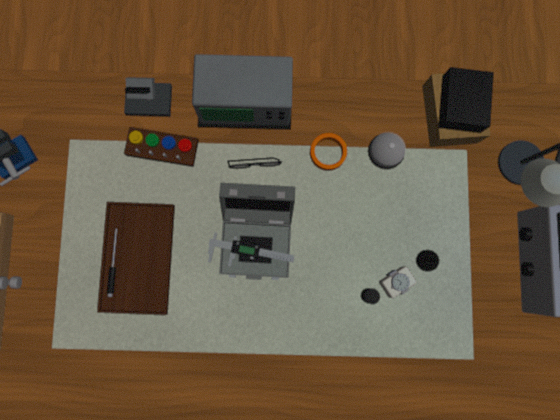

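View pics/scene0.png

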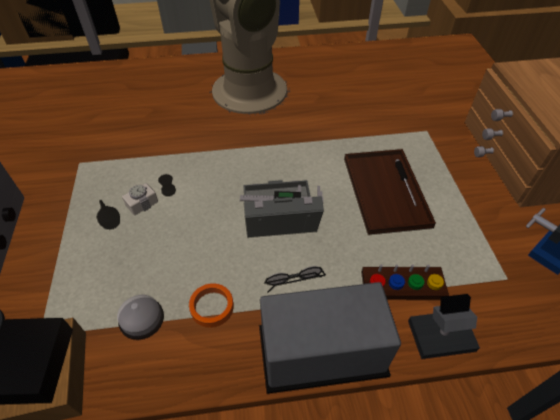

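Top view: case at about (256,245) with the calliper lying across it, housing near (248,250). The watch is at (399,281) between the loupe (371,296) and the blower (428,260). The tray is at (137,258), with the screwdriver on its left. I'll enlarge the case and watch.

Run:
```python
from h import *
import pickle
p=pickle.load(open("top0.pkl","rb"))
im=p["img"]
a=cv2.resize(im[170:290,200:305],None,fx=4.5,fy=4.5,interpolation=cv2.INTER_CUBIC)[:540]
b=cv2.resize(im[235:315,355:445],None,fx=3.5,fy=3.5,interpolation=cv2.INTER_CUBIC)
c=np.zeros((540,a.shape[1]+b.shape[1],3),np.uint8);c[:,:a.shape[1]]=a;c[:b.shape[0],a.shape[1]:]=b
print(c.shape,a.shape);cv2.imwrite("pics/crop0.png",c)
f=lambda uv,z:np.round(onz(p,uv,z),3)
print("watch z.05",f((400,281.5),.045),"loupe",f((371,296),.046),"blower",f((428,260),.07))
print("calliper housing",f((247,250),.051),"tray corners",[f(u,.022) for u in[(107,203),(174,205),(167,313),(99,310)]])
print("case",[f(u,.036) for u in[(222,275),(289,276)]])
```

```text
(540, 787, 3) (540, 472, 3)
watch z.05 [ 0.444 -0.31   0.045] loupe [ 0.41  -0.243  0.046] blower [ 0.493 -0.366  0.07 ]
calliper housing [0.506 0.041 0.051] tray corners [array([0.611, 0.379, 0.022]), array([0.61 , 0.219, 0.022]), array([0.358, 0.222, 0.022]), array([0.361, 0.379, 0.022])]
case [array([0.448, 0.097, 0.036]), array([ 0.45 , -0.057,  0.036])]
```

View pics/crop0.png

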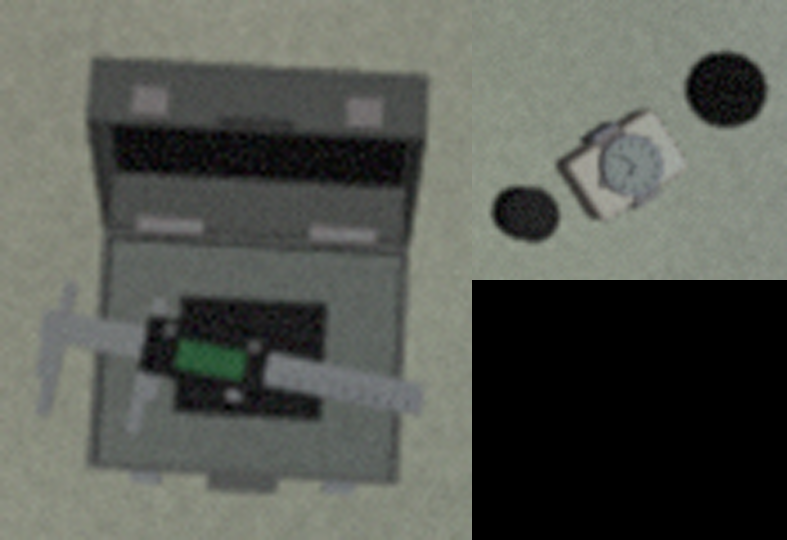

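The crop shows the calliper beam running from (42,330) to (423,398), with its long jaws pointing down, away from the hinge. The recess corners are near (182,300), (326,303), (320,418) and (175,412). The watch's long axis runs from lower left to upper right. I'll turn these into poses.

```bash
cat >> h.py <<'E'
def tool():
    o=robot.get_obs();M=R.from_rotvec(o["tool_rot"]).as_matrix();return np.array(o["tool_pos"]),M,o
def go(x,y,z,yaw_y):
    """shift/roll from now to TCP xyz with tool y at world angle yaw_y deg (mod 180)"""
    p,M,o=tool();d=M.T@(np.array([x,y,z])-p)*1000
    cur=np.degrees(np.arctan2(M[1,1],M[0,1]));r=cur-yaw_y
    print("t",round(float(o["time_s"]),2),"pos",np.round(p,4),"tooly",round(cur,1),"shift",np.round(d,1),"roll",round((r+90)%180-90,1),"q",np.round(o["joint_positions"],2),"F",np.round(o["force"],1))
E
python3 - <<'E'
from h import *
import pickle
p=pickle.load(open("top0.pkl","rb"))
A=lambda cx,cy,z:onz(p,(200+(cx+.5)/4.5-.5,170+(cy+.5)/4.5-.5),z)
B=lambda cx,cy,z:onz(p,(355+(cx-472+.5)/3.5-.5,235+(cy+.5)/3.5-.5),z)
ang=lambda a,b:np.round(np.degrees(np.arctan2(*(b-a)[[1,0]])),1)
l=A(42,328,.04);r=A(423,398,.04);print("calliper",l,r,np.linalg.norm(l-r),ang(r,l),"org",(l+r)/2)
b1=A(268,367,.04);b2=A(100,338,.04);print(ang(b1,b2))
rc=[A(*c,.018) for c in[(182,300),(326,303),(320,418),(175,412)]];print("recess",np.round(rc,3),np.mean(rc,0),ang(rc[1],rc[0]),ang(rc[2],rc[3]))
f=[A(*c,.036) for c in[(90,465),(398,482)]];print("front rim",f,np.linalg.norm(f[0]-f[1]),ang(f[1],f[0]))
w=[B(*c,.038) for c in[(562,160),(645,110),(687,165),(602,220)]];print("watch top",np.round(w,3),np.mean(w,0),ang(w[0],w[1]),ang(w[3],w[2]))
print([np.linalg.norm(w[i]-w[(i+1)%4]) for i in range(4)])
print("dial",B(632,164,.05),"edge lid",[A(*c,.15) for c in[(92,58),(428,76)]])
m=(l+r)/2;u=(l-r)/np.linalg.norm(l-r);g=m+u*.007;print("grip",g)
go(g[0],g[1],.15,ang(r,l)-90)
E
```

```text
calliper [0.5218862 0.1302095 0.04     ] [ 0.49108989 -0.06633886  0.04      ] 0.19894639630966052 81.1 org [0.50648805 0.03193532 0.04      ]
81.7
recess [[ 0.54   0.06   0.018]
 [ 0.54  -0.016  0.018]
 [ 0.48  -0.014  0.018]
 [ 0.481  0.062  0.018]] [0.51045659 0.02292284 0.018     ] 90.3 89.1
front rim [array([0.45273882, 0.10317629, 0.036     ]), array([ 0.44815781, -0.05455106,  0.036     ])] 0.1577938629084612 88.3
watch top [[ 0.445 -0.267  0.038]
 [ 0.479 -0.321  0.038]
 [ 0.444 -0.349  0.038]
 [ 0.407 -0.292  0.038]] [ 0.44400515 -0.30721174  0.038     ] -58.3 -56.7
[np.float64(0.06463651710999499), np.float64(0.04434739180172638), np.float64(0.06724557074595085), np.float64(0.0460248334081862)]
dial [ 0.44395072 -0.30899985  0.05      ] edge lid [array([0.64210882, 0.09882567, 0.15      ]), array([ 0.63765201, -0.05942563,  0.15      ])]
grip [0.50757163 0.03885094 0.04      ]
t 1.6 pos [ 0.2627 -0.6757  0.2017] tooly -68.8 shift [ 487.2 -577.3   51.7] roll -59.9 q [ 1.12  0.6  -0.    1.6   0.    0.94 -0.08] F [ 0.1  0.7 -0. ]
```

Call:
apply_moves([
  [52,487,-577,0,-60],
  [52,487,-577,0,-60],
  [52,487,-577,0,-60],
  [52,487,-577,0,-60],
  [52,487,-577,0,-60],
  [52,487,-577,0,-60],
  [52,487,-577,0,-60],
  [52,487,-577,0,-60],
  [52,487,-577,0,-60],
  [52,487,-577,0,-60],
  [52,487,-577,0,-60],
  [52,487,-577,0,-60],
], newtons=40)

```text
time_s: 2.8
tool_pos: [0.4577, -0.1064, 0.2021]
tool_rot: [2.384, 2.044, 0.001]
force: [1.2, -0.3, 0.6]
gripper_width: 0.609
gripper_force: 0.0
```

Run:
```python
from h import *
go(.5076,.0388,.15,-8.7)
```

```text
t 2.8 pos [ 0.4577 -0.1064  0.2021] tooly -8.8 shift [151.1  27.1  52.1] roll -0.1 q [ 0.42  0.32 -0.39  2.15  0.19  0.71 -0.26] F [ 1.2 -0.3  0.6]
```

Call:
apply_moves([
  [52,50,9,20,0],
  [52,100,18,35,0],
  [52,151,27,52,0],
  [52,151,27,52,0],
  [52,151,27,52,0],
])

```text
time_s: 3.3
tool_pos: [0.5071, 0.0394, 0.1492]
tool_rot: [-2.379, -2.05, 0.0]
force: [-1.1, -0.6, -0.4]
gripper_width: 0.606
gripper_force: 0.0
```

Run:
```python
from h import *
go(.5076,.0388,.038,-8.7)
w=robot.get_image("wrist")
cv2.imwrite("pics/w1.png",w["img"]);print(np.round(w["extrinsics"],3).tolist(),w["camera_matrix"])
```

```text
t 3.3 pos [0.5071 0.0394 0.1492] tooly -8.5 shift [ -0.5   0.7 111.2] roll 0.2 q [ 0.08  0.44 -0.37  2.12  0.27  0.62 -0.62] F [-1.1 -0.6 -0.4]
[[0.989, 0.141, 0.046, 0.517], [-0.148, 0.941, 0.303, 0.116], [-0.0, -0.307, 0.952, 0.32], [0.0, 0.0, 0.0, 1.0]] [[325.1922621    0.         279.64925203]
 [  0.         325.1922621  209.83315527]
 [  0.           0.           1.        ]]
```

View pics/w1.png

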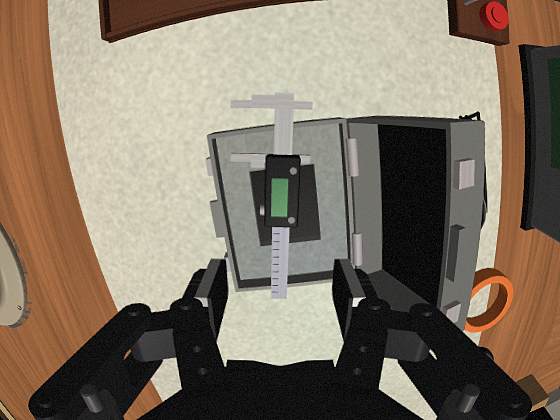

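The wrist view shows the housing at (265–301, 155–227), in line with the fingers. The recess corners are (250,172), (318,165), (320,240) and (262,245). I'll cross-check with the fisheye model.

```bash
cat >> h.py <<'E'
def wz(p,uv,z):
    K=np.array(p["camera_matrix"]);E=np.array(p["extrinsics"])
    x=(uv[0]-K[0,2])/K[0,0];y=(uv[1]-K[1,2])/K[1,1];r=np.hypot(x,y)+1e-9
    d=E[:3,:3]@np.array([np.sin(r)*x/r,-np.sin(r)*y/r,-np.cos(r)]);o=E[:3,3]
    return o+d*(z-o[2])/d[2]
E
python3 - <<'E'
from h import *
w=robot.get_image("wrist")
for n,c,z in[("hous",[(265,155),(301,155),(299,228),(263,226)],.051),("recess",[(250,172),(318,165),(320,240),(262,245)],.018),("ends",[(284,93),(279,299)],.04),("rim",[(209,134),(344,118),(235,291)],.036)]:
    q=np.array([wz(w,a,z) for a in c]);print(n,np.round(q[:,:2],4).tolist(),np.round(q.mean(0),4))
E
```

```text
hous [[0.499, 0.0774], [0.5287, 0.0729], [0.5183, 0.0086], [0.487, 0.0153]] [0.5082 0.0436 0.051 ]
recess [[0.4801, 0.059], [0.5448, 0.0561], [0.5379, -0.0206], [0.4788, -0.0171]] [0.5104 0.0194 0.018 ]
ends [[0.5225, 0.1266], [0.4882, -0.0702]] [0.5054 0.0282 0.04  ]
rim [[0.452, 0.1022], [0.5715, 0.0982], [0.4444, -0.0568]] [0.4893 0.0479 0.036 ]
```

Call:
apply_moves([
  [52,-2,0,40,1],
  [52,-2,0,75,1],
  [52,-2,0,100,1],
  [52,-2,0,111,1],
  [52,-2,0,111,1],
  [28,-2,0,111,1],
  [25,-2,0,111,1],
  [25,-2,0,111,1],
  [25,-2,0,111,1],
  [25,-2,0,111,1],
], newtons=40)

```text
time_s: 4.4
tool_pos: [0.5068, 0.035, 0.0392]
tool_rot: [2.402, 2.024, 0.001]
force: [0.3, -0.8, 0.2]
gripper_width: 0.292
gripper_force: 0.0
```

Run:
```python
from h import *
o=robot.get_obs();print(o["gripper_width"],o["gripper_force"])
w=robot.get_image("wrist");s=robot.get_image("scene")["img"]
c=np.zeros((420,790,3),np.uint8);c[:,:420]=w["img"][:,70:490];c[:340,420:790]=cv2.resize(s[140:250,220:340],(370,340),interpolation=cv2.INTER_CUBIC)
cv2.imwrite("pics/w2.png",c)
```

```text
0.29234181703493056 0.0
```

View pics/w2.png

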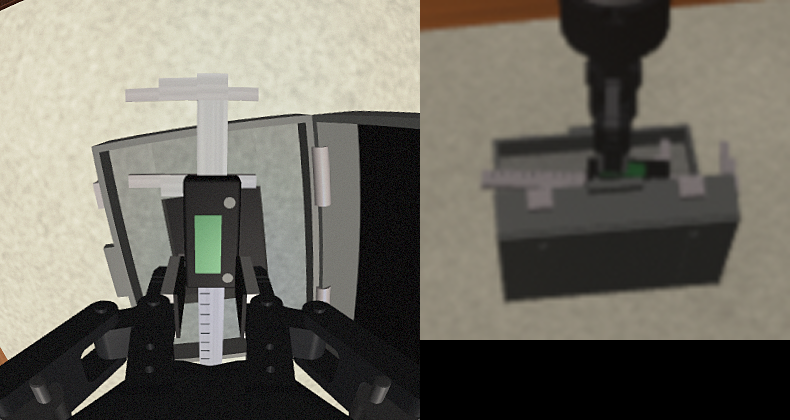

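Picture: the fingers flank the lower end of the housing (gap 183–240, housing 184–241), but there is no grip force. I'll project the expected points to see what's off.

```bash
cat >> h.py <<'E'
def wproj(p,X):
    K=np.array(p["camera_matrix"]);E=np.array(p["extrinsics"]);c=(np.array(X)-E[:3,3])@E[:3,:3]
    c=c*[1,-1,-1];r=np.arctan2(np.hypot(c[0],c[1]),c[2]);h=np.hypot(c[0],c[1])
    return np.round([K[0,2]+K[0,0]*r*c[0]/h,K[1,2]+K[1,1]*r*c[1]/h],1)
E
python3 - <<'E'
from h import *
p,M,o=tool();w=robot.get_image("wrist");print(o["gripper_width"],o["gripper_force"],p)
for b in(0,19):
  for sx in(-11,11):
    print(b,sx,[wproj(w,p+M@np.array([sx,sy,-b])/1000)-[70,0] for sy in(-12.5,12.5)])
for z in(.045,.051,.055): 
  q=[wz(w,(70+a,b),z) for a,b in[(184,177),(241,177),(184,288),(241,288)]];print(z,np.round(q,4)[:,:2].tolist(),np.round(np.mean(q,0),4))
E
```

```text
0.29194876991261487 0.0 [0.50665436 0.03502345 0.03892785]
0 -11 [array([190.7, 263.6]), array([233. , 263.6])]
0 11 [array([189.9, 229. ]), array([234.1, 229. ])]
19 -11 [array([188.9, 279.7]), array([235.3, 279.7])]
19 11 [array([187.8, 242.5]), array([236.7, 242.4])]
0.045 [[0.4994, 0.0792], [0.5286, 0.0742], [0.4863, 0.0139], [0.5195, 0.0081]] [0.5084 0.0438 0.045 ]
0.051 [[0.5001, 0.0803], [0.5282, 0.0755], [0.4874, 0.0174], [0.5195, 0.0119]] [0.5088 0.0463 0.051 ]
0.055 [[0.5005, 0.0811], [0.5279, 0.0764], [0.4882, 0.0198], [0.5195, 0.0144]] [0.509  0.0479 0.055 ]
```

Call:
apply_moves([
  [0,0,0,0,0],
  [0,0,0,0,0],
  [0,0,0,0,0],
  [0,0,0,0,0],
], newtons=40)

```text
time_s: 4.95
tool_pos: [0.5065, 0.035, 0.0387]
tool_rot: [-2.402, -2.025, 0.0]
force: [-0.0, 0.7, 0.3]
gripper_width: -0.004
gripper_force: 0.0
```

Run:
```python
from h import *
w=robot.get_image("wrist")["img"]
cv2.imwrite("pics/w3.png",cv2.resize(w[150:350,170:390],(660,600),interpolation=cv2.INTER_CUBIC))
```

```text
(no output)
```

View pics/w3.png

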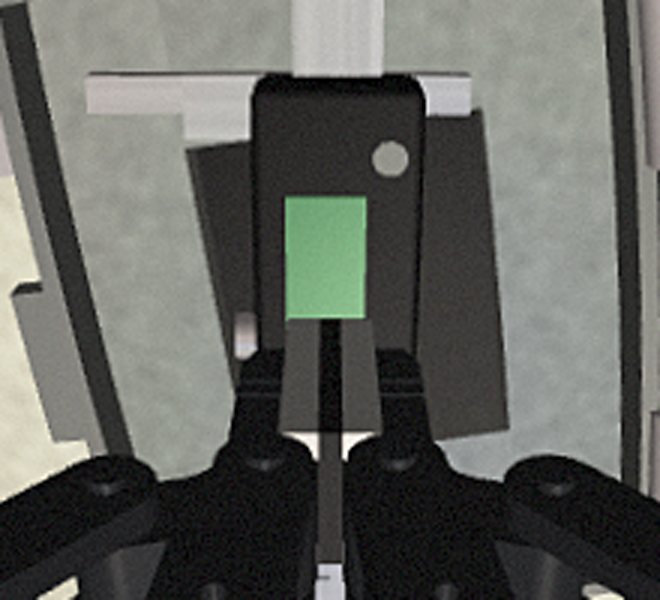

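Picture: the shut fingers sit over the housing (tip at crop (330,320)) without touching it, so the tips are higher than the reported TCP suggests. I'll feel downward gently to find the real tip height.

Call:
apply_moves([
  [0,0,0,3,0],
  [0,0,0,6,0],
  [0,0,0,9,0],
  [0,0,0,12,0],
  [0,0,0,12,0],
])

```text
time_s: 5.5
tool_pos: [0.5063, 0.035, 0.0262]
tool_rot: [-2.402, -2.024, 0.001]
force: [-0.7, 0.7, -0.1]
gripper_width: -0.002
gripper_force: 0.0
```

Run:
```python
from h import *
p,M,o=tool();print(o["force"],p)
w=robot.get_image("wrist");print([wproj(w,p+M@np.array([11,0,-b])/1000) for b in(0,20,40)])
s=robot.get_image("scene");print(proj(s,[p,p+[0,0,.04],p+[0,0,.08]]))
im=np.zeros((440,700,3),np.uint8);im[:440,:360]=cv2.resize(s["img"][130:240,230:320],(360,440),interpolation=cv2.INTER_CUBIC)
im[:440,370:700]=cv2.resize(w["img"][190:300,238:320],(330,440),interpolation=cv2.INTER_CUBIC);cv2.imwrite("pics/s4.png",im)
```

```text
[-0.70152521  0.68832236 -0.10400076] [0.50633324 0.03503483 0.02623289]
[array([282.1, 229. ]), array([282.4, 243.3]), array([282.7, 261.1])]
[[282.85108569 201.47180321]
 [282.94957413 190.2261321 ]
 [283.05433378 178.26439803]]
```

View pics/s4.png

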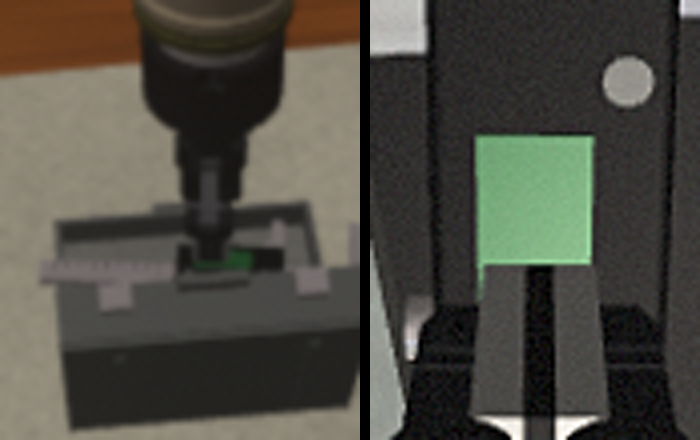

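The tips show about 25–35 mm behind the reported TCP in both cameras (scene row 194.5, wrist row 256). I'll keep feeling for contact in smaller steps.

Call:
apply_moves([
  [0,0,0,1.5,0],
  [0,0,0,3,0],
  [0,0,0,4,0],
  [0,0,0,4,0],
])

```text
time_s: 6.0
tool_pos: [0.5065, 0.035, 0.0226]
tool_rot: [-2.402, -2.024, 0.0]
force: [0.1, 0.4, 0.5]
gripper_width: 0.001
gripper_force: 0.0
```

Call:
apply_moves([
  [0,0,0,1.5,0],
  [0,0,0,3,0],
  [0,0,0,4,0],
  [0,0,0,4,0],
])

```text
time_s: 6.4
tool_pos: [0.5069, 0.0349, 0.0212]
tool_rot: [2.4, 2.023, 0.002]
force: [-6.9, -0.2, 40.2]
gripper_width: 0.001
gripper_force: 20.3
```

The shut tips touch the housing top (0.051) at a reported z of 0.0215, so the tips sit about 29.5 mm above the reported value. I'll back off, open, go down and grip with that correction.

Call:
apply_moves([
  [0,2,0,-12,0],
  [52,2,0,-18,0],
  [52,2,0,-18,0],
  [52,2,0,-18,0],
  [52,2,0,-18,0],
  [52,2,0,-5,0],
  [52,2,0,5,0],
  [52,2,0,10,0],
  [52,2,0,10,0],
  [20,2,0,10,0],
  [10,2,0,10,0],
  [10,2,0,10,0],
])

```text
time_s: 7.6
tool_pos: [0.5071, 0.0371, 0.0091]
tool_rot: [2.402, 2.024, 0.001]
force: [0.2, 0.1, 0.3]
gripper_width: 0.337
gripper_force: 39.6
```

Call:
apply_moves([
  [10,0,0,0,0],
  [10,0,0,0,0],
  [10,0,0,0,0],
], newtons=60)

```text
time_s: 7.9
tool_pos: [0.5071, 0.037, 0.0092]
tool_rot: [2.402, 2.024, 0.001]
force: [-0.5, -0.1, 5.9]
gripper_width: 0.33
gripper_force: 60.9
```

Call:
apply_moves([
  [10,0,0,-20,0],
  [10,0,0,-60,0],
  [10,0,0,-110,0],
  [10,0,0,-150,0],
  [10,0,0,-150,0],
])

```text
time_s: 8.4
tool_pos: [0.5094, 0.0372, 0.1634]
tool_rot: [2.4, 2.021, 0.01]
force: [1.0, 0.6, -2.7]
gripper_width: 0.332
gripper_force: 60.1
```

Run:
```python
from h import *
go(.478,.288,.15,90);o=robot.get_obs();print(o["gripper_width"],o["gripper_force"])
w=robot.get_image("wrist");cv2.imwrite("pics/w5.png",w["img"])
```

```text
t 8.4 pos [0.5094 0.0372 0.1634] tooly -9.8 shift [241.8 -73.7  13.3] roll 80.2 q [ 0.11  0.42 -0.39  2.11  0.26  0.65 -0.64] F [ 1.   0.6 -2.7]
0.33249094155403514 60.133302211761475
```

View pics/w5.png

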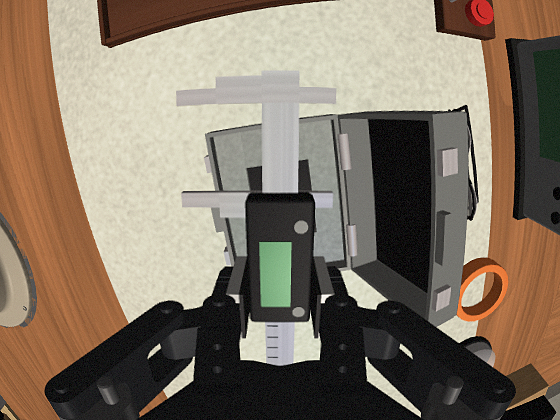

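The calliper is held level (housing 248–314, 195–320). Now carrying it to the tray and turning it.

Call:
apply_moves([
  [10,22,-7,0,-8.5],
  [10,45,-14,0,-17],
  [10,68,-21,0,-25],
  [10,90,-28,0,-34],
  [10,112,-35,0,-42],
  [10,134,-42,0,-51],
  [10,157,-49,0,-59],
  [10,180,-56,0,-68],
  [10,202,-62,0,-76],
  [10,224,-68,0,-85],
  [10,242,-74,0,-93],
  [10,242,-74,0,-100],
])

```text
time_s: 9.65
tool_pos: [0.4735, 0.2908, 0.1573]
tool_rot: [0.021, -3.139, -0.003]
force: [0.8, -0.0, -1.6]
gripper_width: 0.336
gripper_force: 60.1
```

Call:
apply_moves([
  [10,0,0,0,0],
  [10,0,0,0,0],
  [10,0,0,0,0],
])

```text
time_s: 9.95
tool_pos: [0.4749, 0.2872, 0.1581]
tool_rot: [0.001, -3.141, 0.001]
force: [0.3, -0.1, -2.4]
gripper_width: 0.331
gripper_force: 60.0
```

Run:
```python
from h import *
go(.478,.288,-.0205,90);o=robot.get_obs();print(o["gripper_width"],o["gripper_force"])
w=robot.get_image("wrist");cv2.imwrite("pics/w6.png",w["img"])
```

```text
t 9.95 pos [0.4749 0.2872 0.1581] tooly 90.1 shift [ -3.3   0.9 178.5] roll 0.1 q [-0.06  0.58 -0.86  2.    0.6   0.83  0.31] F [ 0.3 -0.1 -2.4]
0.33132626434969015 60.04958152770996
```

View pics/w6.png

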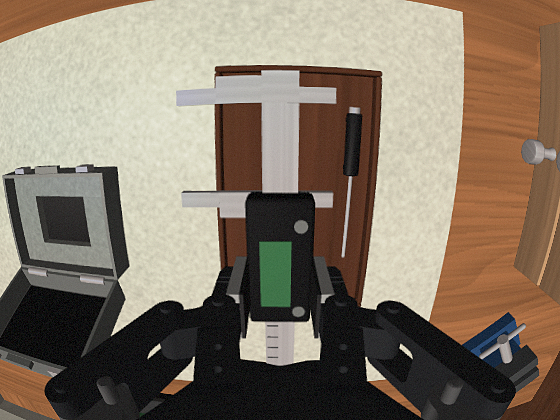

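Wrist view: the calliper is over the tray, with the screwdriver on the right at (353,105–255), clear of the jaws. Lowering it.

Call:
apply_moves([
  [10,-3,1,40,0],
  [10,-3,1,80,0],
  [10,-3,1,115,0],
  [10,-3,1,145,0],
  [10,-3,1,160,0],
  [10,-3,1,168,0],
  [10,-3,1,173,0],
  [10,-3,1,177,0],
  [10,-3,1,177,0],
  [10,-3,1,177,0],
])

```text
time_s: 11.0
tool_pos: [0.4784, 0.2892, -0.0176]
tool_rot: [-0.006, 3.141, 0.001]
force: [-0.2, -0.7, -2.3]
gripper_width: 0.332
gripper_force: 60.0
```

Call:
apply_moves([
  [10,0,0,1.5,0],
  [10,0,0,3,0],
  [10,0,0,3,0],
])

```text
time_s: 11.3
tool_pos: [0.4783, 0.2891, -0.0207]
tool_rot: [-0.007, 3.141, 0.0]
force: [0.3, -0.4, 4.5]
gripper_width: 0.328
gripper_force: 60.7
```

Call:
apply_moves([
  [36,0,0,0,0],
  [40,0,0,0,0],
  [48,0,0,0,0],
  [48,0,0,0,0],
  [48,0,0,-10,0],
  [48,0,0,-40,0],
  [48,0,0,-85,0],
  [48,0,0,-130,0],
  [48,0,0,-170,0],
  [48,0,0,-170,0],
])

```text
time_s: 12.3
tool_pos: [0.4795, 0.2911, 0.1544]
tool_rot: [-0.007, 3.135, 0.007]
force: [-0.3, 0.8, -0.4]
gripper_width: 0.567
gripper_force: 0.0
```

Run:
```python
from h import *
go(.444,-.308,.16,32)
t=robot.get_image("top");cv2.imwrite("pics/top7.png",t["img"])
for n in("calliper","screwdriver","watch","calliper_grip"):
    b=robot.boxes_of(t,n)[:2];print(n,[(np.round(x["location"],1),round(x["confidence"],2),np.round(onz(t,x["location"][::-1],.04 if n=="watch" else .015),3)) for x in b])
w=robot.get_image("wrist");cv2.imwrite("pics/w7.png",w["img"])
c=np.zeros((420,700,3),np.uint8);c[:,:300]=w["img"][:,160:460];c[:420,300:]=cv2.resize(t["img"][195:320,85:204],(400,420),interpolation=cv2.INTER_CUBIC);cv2.imwrite("pics/c7.png",c)
```

```text
t 12.3 pos [0.4795 0.2911 0.1544] tooly 90.2 shift [  38.1 -598.9   -8.4] roll 58.2 q [-0.07  0.59 -0.85  2.    0.61  0.82  0.31] F [-0.3  0.8 -0.4]
calliper [(array([237.4, 147.2]), 0.54, array([0.532, 0.28 , 0.015]))]
screwdriver []
watch [(array([284.4, 398.3]), 0.9, array([ 0.437, -0.307,  0.04 ]))]
calliper_grip [(array([236.9, 144.1]), 0.76, array([0.533, 0.287, 0.015])), (array([222.6, 137.5]), 0.42, array([0.566, 0.305, 0.015]))]
```

Call:
apply_moves([
  [82,38,-599,-6,58],
  [82,38,-599,-6,58],
  [82,38,-599,-6,58],
  [82,38,-599,-6,58],
  [82,38,-599,-6,58],
  [82,38,-599,-6,58],
  [82,38,-599,-6,58],
  [82,38,-599,-6,58],
  [82,38,-599,-6,58],
  [82,38,-599,-6,58],
  [82,38,-599,-6,58],
  [82,38,-599,-6,58],
])

```text
time_s: 13.8
tool_pos: [0.4417, -0.3116, 0.1539]
tool_rot: [-1.516, -2.75, -0.001]
force: [0.6, -0.1, 0.2]
gripper_width: 0.956
gripper_force: 0.0
```

Call:
apply_moves([
  [82,0,0,0,0],
  [82,0,0,0,0],
  [82,0,0,0,0],
])

```text
time_s: 14.1
tool_pos: [0.4426, -0.3083, 0.1542]
tool_rot: [-1.514, -2.751, -0.001]
force: [-0.5, 0.2, 0.4]
gripper_width: 0.961
gripper_force: 0.0
```

Run:
```python
from h import *
go(.444,-.308,.10,32.5)
w=robot.get_image("wrist");t=robot.get_image("top")
for n in("calliper","calliper_grip","screwdriver","tray","nest"):
    b=robot.boxes_of(t,n)[:1];print(n,[(np.round(x["location"],1),round(x["confidence"],2),np.round(onz(t,x["location"][::-1],.013),4)) for x in b])
for n in("watch","loupe","blower"):
    b=robot.boxes_of(w,n)[:1];print(n,[(np.round(x["location"],1),round(x["confidence"],2),np.round(wz(w,x["location"][::-1],.045),4)) for x in b])
c=np.zeros((420,800,3),np.uint8);c[:,:420]=w["img"][:,70:490];c[:400,420:]=cv2.resize(t["img"][195:320,85:204],(380,400),interpolation=cv2.INTER_CUBIC);cv2.imwrite("pics/c8.png",c)
# watch segmentation: white holder
g=cv2.cvtColor(w["img"],cv2.COLOR_BGR2HSV);print(g[[200,250,300],[279,279,279]])
```

```text
t 14.1 pos [ 0.4426 -0.3083  0.1542] tooly 32.3 shift [-0.6  1.4 54.2] roll -0.2 q [ 0.93  0.5  -0.61  2.04  0.43  0.72  0.62] F [-0.5  0.2  0.4]
calliper []
calliper_grip [(array([162.4, 247.5]), 0.7, array([0.7206, 0.0481, 0.013 ]))]
screwdriver [(array([275.3, 110.4]), 0.55, array([0.4408, 0.3613, 0.013 ]))]
tray [(array([257.3, 133.5]), 0.76, array([0.4842, 0.3099, 0.013 ]))]
nest [(array([226.8, 255.4]), 0.63, array([0.5639, 0.0244, 0.013 ]))]
watch [(array([192.9, 281.3]), 0.94, array([ 0.44  , -0.3048,  0.045 ]))]
loupe [(array([ 35.5, 515. ]), 0.73, array([ 0.5503, -0.0321,  0.045 ]))]
blower [(array([271.3, 284. ]), 0.74, array([ 0.4846, -0.3699,  0.045 ]))]
[[110  17  46]
 [123 230  10]
 [ 24  33 146]]
```

View pics/c8.png

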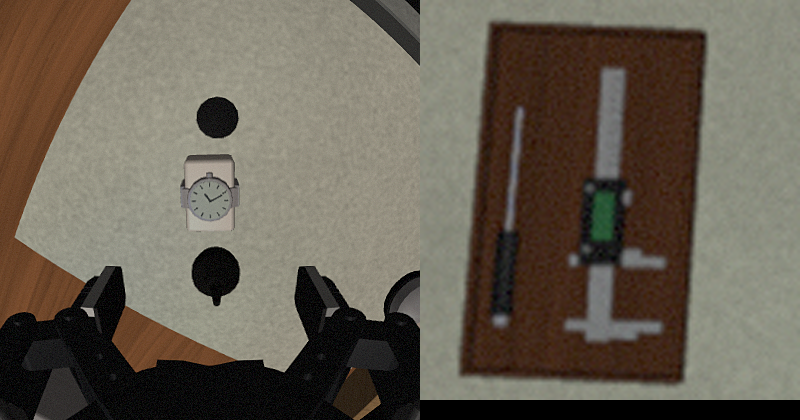

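The calliper lies flat in the tray along x, clear of the screwdriver. The watch is centred at about (210,198) in the crop, aligned with the fingers. I'll compute its centre and the descent.

Run:
```python
from h import *
w=robot.get_image("wrist")
print("dial",wz(w,(280,198),.05),"lugs",wz(w,(252,197),.036),wz(w,(310,197),.036))
q=[wz(w,u,.038) for u in[(256,160),(305,160),(302,231),(258,231)]];print(np.round(q,4),np.mean(q,0))
m=q;print([np.round(np.linalg.norm(q[i]-q[(i+1)%4]),4) for i in range(4)])
p,M,o=tool()
for b in(0,29.5):print(b,wproj(w,p+M@np.array([0,0,-b])/1000))
```

```text
dial [ 0.44114781 -0.30990833  0.05      ] lugs [ 0.42077863 -0.32629571  0.036     ] [ 0.46628461 -0.29753596  0.036     ]
[[ 0.4059 -0.2943  0.038 ]
 [ 0.443  -0.2709  0.038 ]
 [ 0.4781 -0.3292  0.038 ]
 [ 0.4427 -0.3516  0.038 ]] [ 0.44241964 -0.31148323  0.038     ]
[np.float64(0.0439), np.float64(0.0681), np.float64(0.0419), np.float64(0.0681)]
0 [282.4 248.7]
29.5 [282.8 273.5]
```

Call:
apply_moves([
  [82,-1.5,0,40,0],
  [82,-1.5,0,80,0],
  [82,-1.5,0,115,0],
  [82,-1.5,0,145,0],
  [82,-1.5,0,162,0],
  [82,-1.5,0,170,0],
  [82,-1.5,0,170,0],
  [60,-1.5,0,170,0],
  [50,-1.5,0,170,0],
  [40,-1.5,0,170,0],
  [40,-1.5,0,170,0],
  [40,-1.5,0,170,0],
], newtons=45)

```text
time_s: 15.85
tool_pos: [0.444, -0.3117, -0.0139]
tool_rot: [1.516, 2.749, -0.0]
force: [-0.9, -0.0, 7.2]
gripper_width: 0.619
gripper_force: 47.5
```

Call:
apply_moves([
  [40,0,0,-10,0],
  [40,0,0,-40,0],
  [40,0,0,-85,0],
  [40,0,0,-125,0],
  [40,0,0,-160,0],
  [40,0,0,-160,0],
  [40,0,0,-160,0],
])

```text
time_s: 16.55
tool_pos: [0.443, -0.3117, 0.1459]
tool_rot: [1.518, 2.749, -0.001]
force: [0.0, -0.3, -2.6]
gripper_width: 0.623
gripper_force: 48.6
```

Run:
```python
from h import *
go(.511,.021,.15,-1.8)
w=robot.get_image("wrist");g=w["img"]
p,M,o=tool();print(o["gripper_width"],o["gripper_force"])
cv2.imwrite("pics/w9.png",g)
b=robot.boxes_of(w,"watch")[:2];print([(np.round(x["location"],1),round(x["confidence"],2)) for x in b])
# holder top: 38 above underside; underside: tool -.0139 when on bench
zt=p[2]+.0139+.038
h=cv2.cvtColor(g,cv2.COLOR_BGR2GRAY)
hs=cv2.cvtColor(g,cv2.COLOR_BGR2HSV)
print("expected center top face px",wproj(w,[p[0],p[1],zt]),"corners",[wproj(w,np.array([p[0],p[1],zt])+M@np.array([a,b,0])/1000) for a,b in((35,-23),(35,23),(-35,23),(-35,-23))])
print("dial px",wproj(w,[p[0],p[1],zt+.012]))
for c in(262,280,300):print(c,h[180:330:4,c])
for r in(210,225):print(r,h[r,225:340:4])
```

```text
t 16.55 pos [ 0.443  -0.3117  0.1459] tooly 32.2 shift [245.3 234.8  -4.6] roll 34.0 q [ 0.94  0.52 -0.61  2.05  0.45  0.71  0.6 ] F [ 0.  -0.3 -2.6]
0.6196787902547918 48.61362040042877
[(array([271.9, 278.3]), 0.92)]
expected center top face px [282.8 295.9] corners [array([225.2, 220.6]), array([341. , 220.6]), array([328.9, 352.8]), array([236., 353.])]
dial px [283.1 311.9]
262 [161 154 154 155  62  70  70  71  70  85 120 157 178 174 177 179 179 173
 174  42  49  45 126 128 147 152  27 148 145 149 146 139 141 147 142 143
 144 145]
280 [158 153 154 151  70  66  71  72  71  95 125 158 173 176 173 174 186  51
 122 119  85 117 128 158  90  70 144 144 142 144 149 155  51 100 147 148
 141 141]
300 [146 154 157 155  68  68  70  67  65  97 126 160 172 169 172 171 168 172
 168 152  49  50 116 127 142  52 146 146 138 140  20 152 145 142 144 144
 143 141]
210 [153  61  70  74  67  71  69  73  72  69  67  68  73  65  76  68  66  71
  72  69  74  74  69  68  70  71  97 145 146]
225 [151 164 163 163 164 163 164 171 162 163 167 166 163 164 161 163 169 166
 164 168 166 170 164 166 164 167 140  90 152]
```

Run:
```python
from h import *
t=robot.get_image("top");g=cv2.cvtColor(t["img"],cv2.COLOR_BGR2GRAY)
G=cv2.resize(g,None,fx=4,fy=4,interpolation=cv2.INTER_CUBIC)
m=np.zeros_like(G);m[4*232:4*268,4*232:4*280]=(G[4*232:4*268,4*232:4*280]<45)*255
n,l,s,c=cv2.connectedComponentsWithStats(m);i=1+np.argmax(s[1:,4])
r=cv2.minAreaRect(np.argwhere(l==i)[:,::-1].astype(np.float32));bx=cv2.boxPoints(r)
print(s[i],r)
uv=(bx+.5)/4-.5
for z in(.018,):
    q=np.array([onz(t,u,z) for u in uv]);print(np.round(q,4),q.mean(0));print([round(float(np.linalg.norm(q[k]-q[(k+1)%4])),4) for k in range(4)])
e=q[1]-q[0];print(np.degrees(np.arctan2(e[1],e[0])),np.degrees(np.arctan2(*(q[2]-q[1])[[1,0]])))
s_=robot.get_image("scene")
for k in(t,s_):
  for nm in("lid_edge","case_hinge"):
    b=robot.boxes_of(k,nm)[:1];print(nm,[(x["location"],x["confidence"]) for x in b])
# lid angle candidates projected: free edge top corners
for th in(1.7,1.8,1.9):
  e=np.array([-np.cos(th),np.sin(th)]);nn=np.array([np.sin(th),np.cos(th)]);P=.124*e+.034*nn;R0=.124*e
  print(th,P,proj(t,[[.573+P[0],.1+.0,.036+P[1]],[.573+P[0],-.06,.036+P[1]],[.573+R0[0],.1,.036+R0[1]]]).round(1).tolist())
```

```text
[  957   946   131   106 12469] ((1022.3264770507812, 997.7435913085938), (127.07649993896484, 100.23750305175781), 3.317781448364258)
[[ 0.4826  0.0614  0.018 ]
 [ 0.5415  0.0599  0.018 ]
 [ 0.5391 -0.0152  0.018 ]
 [ 0.4802 -0.0132  0.018 ]] [0.51082671 0.023237   0.018     ]
[0.059, 0.0752, 0.0589, 0.0746]
-1.4013285010707106 -91.84077813572446
lid_edge [([269.7, 147.6], 0.42)]
case_hinge [([226.9, 256.8], 0.63)]
lid_edge [([213.7, 281.5], 0.96)]
case_hinge [([207.7, 280.3], 0.6)]
1.7 [0.04969332 0.11858572] [[218.9, 191.1], [295.0, 193.1], [218.1, 206.7]]
1.8 [0.06128388 0.11303224] [[219.4, 186.2], [294.9, 188.2], [218.4, 201.1]]
1.9 [0.07226211 0.10634937] [[219.9, 181.7], [294.8, 183.7], [218.8, 195.7]]
```

Run:
```python
from h import *
go(.512,.022,.146,-1.7)
```

```text
t 16.95 pos [ 0.4432 -0.3108  0.144 ] tooly 32.3 shift [244.7 235.8  -1.7] roll 34.0 q [ 0.93  0.52 -0.61  2.05  0.45  0.71  0.6 ] F [ 0.5  0.3 -2.3]
```

Call:
apply_moves([
  [40,30,29,-2,4],
  [40,60,58,-2,8],
  [40,90,87,-2,12],
  [40,120,116,-2,17],
  [40,150,145,-2,21],
  [40,180,174,-2,26],
  [40,210,203,-2,30],
  [40,235,227,-2,33],
  [40,245,236,-2,34],
  [40,245,236,-2,34],
  [40,245,236,-2,34],
])

```text
time_s: 18.05
tool_pos: [0.5119, 0.0216, 0.1464]
tool_rot: [-2.254, -2.188, 0.002]
force: [0.2, -0.5, -2.4]
gripper_width: 0.62
gripper_force: 48.6
```

Run:
```python
from h import *
go(.512,.022,-.0079,-1.7)
w=robot.get_image("wrist");cv2.imwrite("pics/w10.png",w["img"])
g=cv2.cvtColor(w["img"],cv2.COLOR_BGR2GRAY);p,M,o=tool()
R2=lambda a:np.array([[np.cos(a),-np.sin(a)],[np.sin(a),np.cos(a)]])
C=[wproj(w,np.r_[np.array([.511,.022])+R2(np.radians(-1.7))@np.array(c),.018]) for c in((-.031,.039),(.031,.039))];print("pred recess far corners",C)
C=[wproj(w,np.r_[np.array([.511,.022])+R2(np.radians(-1.7))@np.array(c),.036]) for c in((-.062,.08),(.062,.08))];print("pred case rim far corners",C)
for r in range(100,215,6):print(r,g[r,200:360:4])
```

```text
t 18.05 pos [0.5119 0.0216 0.1464] tooly -1.7 shift [  0.5   0.3 154.3] roll 0.0 q [ 0.16  0.46 -0.44  2.12  0.32  0.63 -0.52] F [ 0.2 -0.5 -2.4]
pred recess far corners [array([246.9, 149.9]), array([313.8, 150. ])]
pred case rim far corners [array([208.7, 106.9]), array([352.2, 107. ])]
100 [202 208 208 198 204 205 207 199 205 205 201 205 206 210 208 197 206 205
 208 203 205 205 210 213 211 208 207 212 209 200 207 205 206 208 210 204
 207 203 202 203]
106 [203 204 211 197 181 166 151 139 129 127 130 130 126 122 121 119 118 118
 122 118 115 118 113 119 119 118 119 122 123 127 130 127 132 130 151 170
 184 193 229 230]
112 [213 212 109  51 161 143 136 142 142 151 145 147 138 140 144 140 141 138
 135 144 136 142 146 147 137 142 149 152 147 144 145 144 146 147 144 156
  27 124  99 116]
118 [205 208 110  47 141 143 142 139 140 150 147 149 141 141 145 139 137 143
 143 138 138 139 140 135 147 133 146 146 149 142 149 138 141 144 152 158
  28 124 106 116]
124 [215 202 122  60 126 148 150 139 142 149 145 151 142 140 145 140 132 136
 140 150 146 148 145 143 145 145 146 144 148 149 151 148 143 
[... 1849 characters left out ...]
34 150  28
 133  48 114 112]
196 [207 125 128 129  37 152 143 142 138 142  92  90 101 101  95 101  98  96
  97 101 102  99  97  97  96  96  97 102  99  95  87 148 149 149 148  35
 133  65 110 114]
202 [203 122 129 125  32 157 145 133 123  95  99  98  99  98 102  97  98  99
  95  99  99  99  97  95  94 103 101  99  97 101  94  92 152 148 148  35
 137  96 114 113]
208 [203 113 129 132  27 156 147 144 100  97  99  99 100 100  97  97  96  99
 101  95  99 100  96  99  97 100  98  96  99  99  99  94 112 147 144  26
 135 110 112 113]
214 [191 204 207 139  82 133 145  93  97  98 101  96  97  97  97 101  99 100
 100 103 102 105 104 100 106 107 110 111 107 110 112 110  96 151 150  28
 147 113 117 116]
```

Recess edges are at columns 246–311, row 151. The holder spans columns 231–328, centred at 279.5, so a 1 mm nudge along −y of the tool is enough. Lowering.

Call:
apply_moves([
  [40,0,-1,40,0],
  [40,0,-1,80,0],
  [40,0,-1,110,0],
  [40,0,-1,128,0],
  [40,0,-1,136,0],
  [40,0,-1,140,0],
  [40,0,-1,143,0],
  [40,0,-1,146,0],
  [40,0,-1,146,0],
])

```text
time_s: 19.0
tool_pos: [0.5116, 0.0219, 0.0012]
tool_rot: [2.255, 2.186, 0.001]
force: [-0.9, -0.0, -1.7]
gripper_width: 0.624
gripper_force: 48.5
```

Call:
apply_moves([
  [40,0,0,2,0],
  [40,0,0,4,0],
  [40,0,0,6,0],
  [40,0,0,8,0],
  [40,0,0,8,0],
])

```text
time_s: 19.5
tool_pos: [0.5111, 0.022, -0.0075]
tool_rot: [-2.255, -2.187, 0.001]
force: [1.2, 0.3, -3.5]
gripper_width: 0.622
gripper_force: 48.5
```

Call:
apply_moves([
  [40,0,0,0.8,0],
  [40,0,0,0.8,0],
])

```text
time_s: 19.7
tool_pos: [0.5112, 0.0221, -0.0079]
tool_rot: [2.255, 2.187, -0.0]
force: [0.1, -0.5, 0.9]
gripper_width: 0.619
gripper_force: 48.8
```

Contact is starting. Releasing gently, then rising.

Call:
apply_moves([
  [55,0,0,0.4,0],
  [57,0,0,0.4,0],
  [60,0,0,0.4,0],
  [66,0,0,0.4,0],
  [68,0,0,0,0],
  [68,0,0,0,0],
  [68,0,0,-10,0],
  [68,0,0,-40,0],
  [68,0,0,-85,0],
  [68,0,0,-130,0],
  [68,0,0,-175,0],
  [68,0,0,-175,0],
])

```text
time_s: 20.9
tool_pos: [0.5138, 0.0225, 0.1729]
tool_rot: [2.251, 2.183, 0.01]
force: [-0.0, -0.2, -0.7]
gripper_width: 0.793
gripper_force: 0.0
```

Run:
```python
from h import *
go(.70,.02,.17,-1.7)
w=robot.get_image("wrist");cv2.imwrite("pics/w11.png",w["img"])
g=cv2.cvtColor(w["img"],cv2.COLOR_BGR2GRAY)
b=robot.boxes_of(w,"watch")[:1];print([(x["location"],x["confidence"],wz(w,x["location"][::-1],.05)) for x in b])
rr=lambda c,z:wproj(w,np.r_[np.array([.511,.022])+np.array(c),z])
print("pred holder top corners if down",[rr(c,.044) for c in((-.023,.035),(.023,.035),(.023,-.035),(-.023,-.035))],"dial",rr((0,0),.056))
for r in range(140,270,8):print(r,g[r,230:336:4])
```

```text
t 20.9 pos [0.5138 0.0225 0.1729] tooly -1.8 shift [  3.3 186.1   4.6] roll -0.1 q [ 0.2   0.42 -0.48  2.09  0.31  0.69 -0.51] F [-0.  -0.2 -0.7]
[([187.1, 274.4], 0.57, array([0.50874632, 0.02783273, 0.05      ]))]
pred holder top corners if down [array([251.1, 156. ]), array([300.5, 154.4]), array([301.5, 225.1]), array([254.9, 226.5])] dial [277.  194.7]
140 [140 129 135 137 128 122 133 127 128 131 132 136 129 128 130 132 128 130
 124 131 130 135 133 132 138 137  31]
148 [127 129 135 137  43  47  34  40  39  34  22  31  27  23  21  23  23  21
  24  98 136 131 128 129 132 134  25]
156 [130 137 130 139  33  23 149 152 157 161 162 164 162 165 166 171 173 146
  33 124 132 127 127 140 135 137  25]
164 [133 134 126 129  40  14 203 211 211 213 214 213 216 216 216 217 216 182
  39 139 131 131 136 136 130 135  24]
172 [131 133 132 138  33  21 199 214 219 128  68 116  96  55 188 215 215 188
  40 134 134 134 128 133 134 139  63]
180 [134 131 127 127  42 139 206  87 155 170 186 189 181 170 182 157 186 154
 161 147 124 132 137 130 128 136  99]
188 [133 132 134 133  50 151 128 179 180 182 167 1
[... 487 characters left out ...]
  97 135 131 125 128 133 130  20 113]
228 [144 128 129 132 132 126 132 136 135 135 136 134 128 132 132 131 129 135
 135 139 136 132 136 129 131  24  89]
236 [130 132 130 133 138 135 130 130 130 141 130 130 134 138 134 129 139 135
 127 133 134 134 130 136 138  21  89]
244 [130 135 129 134 130 138 133 133 133 130 137 134 132 130 139 141 133 135
 135 137 135 133 125 130 138  44 106]
252 [49 54 58 61 60 61 61 35 40 43 52 50 47 48 45 43 47 42 30 28 29 31 30 31
 33 70 97]
260 [131 129 132 131 135 138 142 138 139 141 143 140 141 139 135 136 139 138
 138 136 135 133 128 129 130 128  62]
268 [192 192 190 197 193 192 195 196 201 190 188 187 193 200 191 196 198 201
 204 193 197 189 197 200 197 193 184]
```

The holder shows at columns 252–301, rows 155–224, against a prediction of 251–300, 155–226. So the watch is fully down and centred. Next I'll go over and behind the lid with the fingers shut, turned 90°.

Call:
apply_moves([
  [0,0,0,-20,-8.5],
  [0,0,20,-25,-17],
  [0,2,50,-25,-25],
  [0,3,80,-25,-34],
  [0,3,110,-25,-42],
  [0,3,140,-25,-51],
  [0,3,165,-25,-59],
  [0,3,186,-25,-68],
  [0,3,186,-25,-76],
  [0,3,186,-25,-85],
  [0,3,186,-25,-90],
  [0,3,186,-25,-90],
])

```text
time_s: 22.2
tool_pos: [0.6963, 0.0191, 0.1898]
tool_rot: [-0.045, -3.138, -0.0]
force: [-0.2, 0.8, -0.2]
gripper_width: -0.002
gripper_force: 0.0
```

Call:
apply_moves([
  [0,0,0,0,0],
  [0,0,0,0,0],
  [0,0,0,0,0],
])

```text
time_s: 22.5
tool_pos: [0.6972, 0.0194, 0.1918]
tool_rot: [-0.05, -3.141, 0.0]
force: [-0.1, -0.8, -0.2]
gripper_width: -0.002
gripper_force: 0.0
```

Run:
```python
from h import *
go(.70,.02,.09,88.2)
p,M,o=tool();print(M.round(3).tolist())
t=robot.get_image("top");w=robot.get_image("wrist");cv2.imwrite("pics/w12.png",w["img"])
b=robot.boxes_of(t,"spectacles")[:1];print([(x["location"],x["confidence"],onz(t,x["location"][::-1],.03)) for x in b])
```

```text
t 22.5 pos [0.6972 0.0194 0.1918] tooly 88.2 shift [ -2.9   0.7 101.8] roll -0.0 q [ 0.4   0.71 -0.86  1.64  0.6   1.07  0.9 ] F [-0.1 -0.8 -0.2]
[[-0.999, 0.032, -0.0], [0.032, 0.999, -0.0], [0.0, -0.0, -1.0]]
[([162.9, 257.0], 0.54, array([0.71581952, 0.0246295 , 0.03      ]))]
```

Call:
apply_moves([
  [0,0,0,40,0],
  [0,0,0,80,0],
  [0,0,0,102,0],
  [0,15,0,102,0],
  [0,30,0,102,0],
  [0,43,0,102,0],
  [0,53,0,99,0],
  [0,63,0,95,0],
  [0,72,0,91,0],
  [0,80,0,87,0],
])

```text
time_s: 23.65
tool_pos: [0.6166, 0.0217, 0.1054]
tool_rot: [-0.048, -3.141, 0.0]
force: [0.7, 0.0, -0.9]
gripper_width: 0.002
gripper_force: 0.6
```

Call:
apply_moves([
  [0,12,0,-5,0],
  [0,23,0,-9,0],
  [0,34,0,-11.5,0],
  [0,43,0,-12,0],
  [0,52,0,-11,0],
  [0,61,0,-8.5,0],
  [0,70,0,-5,0],
  [0,79,0,-2,0],
  [0,87,0,2,0],
  [0,95,0,7,0],
  [0,102,0,13,0],
  [0,109,0,18.5,0],
])

```text
time_s: 24.85
tool_pos: [0.5076, 0.0251, 0.0858]
tool_rot: [-0.048, -3.141, -0.0]
force: [0.6, 0.7, 0.2]
gripper_width: -0.003
gripper_force: 0.3
```

Run:
```python
from h import *
go(.479,.022,.0405,88.2)
s=robot.get_image("scene");cv2.imwrite("pics/s13.png",s["img"]);w=robot.get_image("wrist");cv2.imwrite("pics/w13.png",w["img"])
for n in("lid_edge","case_lid"):
    b=robot.boxes_of(s,n)[:1];print(n,[(x["location"],x["confidence"]) for x in b])
# predicted boundary of outer face's hinge-side / back in scene for thetas; print column profile
g=cv2.cvtColor(s["img"],cv2.COLOR_BGR2GRAY);print(g[150:250:2,255].tolist())
for th in(0,.25,.5,.75,1.0,1.5):
  e=np.array([-np.cos(th),np.sin(th)]);nn=np.array([np.sin(th),np.cos(th)])
  f=lambda q,y:[.573+q[0],y,.036+q[1]]
  print(th,proj(s,[f(.124*e+.034*nn,-.05),f(.034*nn,-.05),f(.124*e+.034*nn,.1),f(.034*nn,.1)]).round().tolist())
```

```text
t 24.85 pos [0.5076 0.0251 0.0858] tooly 88.2 shift [28.5 -4.  45.4] roll 0.0 q [ 0.38  0.63 -0.79  2.16  0.77  0.65  0.59] F [0.6 0.7 0.2]
lid_edge []
case_lid [([195.3, 277.5], 0.65)]
[22, 20, 21, 23, 79, 136, 139, 137, 124, 76, 73, 73, 74, 74, 74, 74, 74, 74, 75, 75, 74, 74, 75, 73, 76, 75, 75, 76, 75, 76, 75, 76, 76, 76, 76, 62, 63, 103, 55, 42, 42, 92, 140, 143, 141, 134, 140, 138, 137, 140]
0 [[245.0, 175.0], [249.0, 215.0], [306.0, 169.0], [316.0, 208.0]]
0.25 [[244.0, 170.0], [250.0, 218.0], [308.0, 164.0], [316.0, 211.0]]
0.5 [[244.0, 168.0], [250.0, 222.0], [310.0, 162.0], [317.0, 214.0]]
0.75 [[245.0, 169.0], [251.0, 225.0], [312.0, 163.0], [317.0, 218.0]]
1.0 [[245.0, 174.0], [251.0, 229.0], [315.0, 168.0], [318.0, 222.0]]
1.5 [[248.0, 195.0], [251.0, 235.0], [321.0, 188.0], [318.0, 228.0]]
```

The lid is following at about 0.5 rad (outer face rows 168–220). Closing the rest gently.

Call:
apply_moves([
  [0,6,0,7,0],
  [0,12,0,14,0],
  [0,17,0,21,0],
  [0,20,0,27,0],
  [0,23,0,32,0],
  [0,25,0,37,0],
  [0,27,0,41,0],
  [0,28,0,43,0],
  [0,28,0,44,0],
  [0,28,0,45,0],
  [0,28,0,45,0],
])

```text
time_s: 26.15
tool_pos: [0.4805, 0.026, 0.0415]
tool_rot: [0.048, 3.141, 0.0]
force: [0.6, -0.1, 0.2]
gripper_width: -0.002
gripper_force: 0.0
```

Call:
apply_moves([
  [0,0,0,0.7,0],
  [0,0,0,1.4,0],
  [0,0,0,1.4,0],
])

```text
time_s: 26.45
tool_pos: [0.4805, 0.0259, 0.0405]
tool_rot: [0.048, 3.141, -0.001]
force: [-1.7, 0.2, 7.7]
gripper_width: 0.004
gripper_force: 3.9
```

Call:
apply_moves([
  [0,0,0,0.7,0],
  [0,0,0,1.2,0],
  [0,0,0,1.2,0],
])

```text
time_s: 26.75
tool_pos: [0.4805, 0.0259, 0.0403]
tool_rot: [0.048, 3.14, -0.002]
force: [-5.4, -2.4, 25.8]
gripper_width: 0.001
gripper_force: 12.5
```

The lid met a hard stop exactly at the predicted height, with the tip at 0.070. Retreating straight up.

Call:
apply_moves([
  [0,0,0,-5,0],
  [0,0,0,-25,0],
  [0,0,0,-65,0],
  [0,0,0,-110,0],
  [0,0,0,-150,0],
  [0,0,0,-150,0],
  [0,0,0,-150,0],
  [0,0,0,-150,0],
])

```text
time_s: 27.55
tool_pos: [0.4798, 0.0254, 0.188]
tool_rot: [-0.049, -3.14, 0.001]
force: [0.5, -0.5, 0.1]
gripper_width: 0.004
gripper_force: 0.0
```

Run:
```python
from h import *
s=robot.get_image("scene");g=cv2.cvtColor(s["img"],cv2.COLOR_BGR2GRAY);print(g[150:250:2,255].tolist(),g[150:250:2,300].tolist(),robot.get_obs()["force"])
w=robot.get_image("wrist");h=cv2.cvtColor(w["img"],cv2.COLOR_BGR2GRAY)
q=lambda th:[wproj(w,[.573-(.124*np.cos(th)-.034*np.sin(th)),y,.036+.124*np.sin(th)+.034*np.cos(th)]) for y in(-.05,.09)]
print(q(0),q(.05),q(.1))
t=robot.get_image("top")
for n in("spectacles","loupe","blower","tape","dish","oil_stand","screwdriver","calliper_grip"):
    b=robot.boxes_of(t,n)[:1];print(n,[(x["location"],round(x["confidence"],2)) for x in b])
```

```text
[138, 138, 138, 135, 136, 139, 139, 137, 135, 136, 133, 136, 111, 71, 71, 70, 71, 71, 71, 71, 70, 71, 71, 71, 71, 71, 72, 71, 71, 71, 72, 71, 54, 41, 41, 41, 86, 104, 54, 42, 41, 91, 139, 142, 140, 132, 139, 137, 135, 138] [139, 138, 139, 138, 138, 140, 136, 135, 133, 136, 123, 73, 70, 70, 70, 71, 71, 70, 71, 71, 70, 70, 71, 70, 70, 70, 69, 68, 70, 70, 55, 39, 39, 39, 77, 107, 57, 39, 40, 73, 130, 131, 134, 139, 136, 135, 138, 136, 136, 134] [ 0.99426263  0.35309336 -0.34348664]
[array([197.6, 167.2]), array([350.4, 162.4])] [array([196.1, 170.4]), array([351.7, 165.6])] [array([194.6, 174.1]), array([353.2, 169.2])]
spectacles [([161.8, 255.1], 0.65)]
loupe [([296.6, 372.0], 0.66)]
blower [([260.0, 427.4], 0.56)]
tape [([141.2, 334.6], 0.71)]
dish [([151.1, 384.5], 0.66)]
oil_stand [([148.3, 160.3], 0.85)]
screwdriver [([278.8, 111.3], 0.84)]
calliper_grip [([267.0, 145.9], 0.59)]
```

The lid's outer face spans rows 174–214, matching θ = 0 (175–215), and the bystanders are where they were. Handing in.

```bash
python3 -c "
from station import robot
print(robot.finish_job())"
```

```text
the job is handed in; nothing more can be done
None
```

The job is handed in, with no verdict returned: the calliper lies flat in the tray, the watch is fully down in the recess, and the lid reads shut in the last image and at the hard stop. I saw no bystander moved.

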